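# Put three mixed-up bench things back on their own stands

### The job

The three things on the little grey bench stands have been put back on one another's places. Put each upright in the middle of its own stand: the white sample bottle on the round one, the pipette bulb on the six-sided one and the dropper bottle on the square one. The cross-shaped stand is spare, to set a thing down on while you swap. Do not let any of the three tip over on the way, and leave the black dish, the petri dish and the beaker along the front edge where they are.

Things in the scene. Friction and masses are not known exactly. Their poses are not given: they have to be found in the camera images.
- sample_bottle_mid (a point): Milky white sample bottle with a white ridged screw cap, 90 mm high: round body 50 mm in diameter up to 60 mm, rounded shoulder above, cap 30 mm in diameter above 75 mm. About 80 g. The point is on its axis half-way up, 45 mm above its underside; its own z axis points up. Starts upright on the middle (within 6 mm) of the square stand. Belongs on the round stand.
- bulb_mid (a point): Red pipette bulb (rigid), belly down and neck up, 83 mm high, 54 mm in diameter at the widest, narrower above. Grip at or a little below half height. About 45 g. The point is on its axis half-way up, 41.5 mm above its underside; its own z axis points up. Starts upright on the middle (within 6 mm) of the round stand. Belongs on the hexagonal stand.
- dropper_mid (a point): Slim red dropper bottle with a white pointed nozzle, 79 mm high, round body 24 mm in diameter up to 55 mm. About 30 g. The point is on its axis half-way up, 39.5 mm above its underside; its own z axis points up. Starts upright on the middle (within 6 mm) of the hexagonal stand. Belongs on the square stand.
- round_stand: Round stand, 76 mm in diameter: home of the sample bottle. Grey metal plate on four rubber feet, fixed on the worktop, flat top. The point is the centre of its underside at the worktop, its top is 16 mm above the point; z up, turned any way about z.
- square_stand: Square stand, 64 x 64 mm: home of the dropper bottle. Grey metal plate on four rubber feet, fixed on the worktop, flat top. The point is the centre of its underside at the worktop, its top is 16 mm above the point; z up, turned any way about z.
- hexagon_stand: Six-sided stand, 83 mm over the corners, 72 mm over the flats: home of the pipette bulb. Grey metal plate on four rubber feet, fixed on the worktop, flat top. The point is the centre of its underside at the worktop, its top is 16 mm above the point; z up, turned any way about z.
- cross_stand: Cross-shaped stand, two crossed strips 86 x 34 mm: the spare, empty at the start; any of the three things can stand on its middle for a while. Grey metal plate on four rubber feet, fixed on the worktop, flat top. The point is the centre of its underside at the worktop, its top is 16 mm above the point; z up, turned any way about z.
- blackdish: Black open dish, 72 mm in diameter, 30 mm high, near the front edge before the stirrer, to be left alone. The point is the centre of its underside. The fixed stirrer is 0.6 m high: rod at x 0.49 y 0.08, head at x 0.48 to 0.56, y -0.03 to 0.06, a clamp screw out to x 0.43 at z 0.28. The press has a 0.5 m column at x 0.64, y 0.38 to 0.43; a wall cabinet hangs above z 0.67 behind it.
- petri: Closed glass petri dish, 69 mm in diameter, 16 mm high, near the front edge, to the right of the black dish. To be left alone. The point is the centre of its underside.
- beaker: Empty glass beaker, 69 mm in diameter, 98 mm high, near the front edge at the right, before the pipette stand. To be left alone. The point is the centre of its underside.
Mind the look-alikes: they are no part of the job. What is meant by the part that bears bulb_mid is not yellow, and is the larger of those in its own colour.

How it is judged:
By the outcome, as a careful person would: the job done as asked, in the order asked, and still so for the second after the job is handed in, with the robot touching nothing.
It also fails if it takes over 98 s, if anything falls off the work surface, if the arm or the gripper's body presses on something with over 40 N, if the wrist force passes 120 N, or if a joint passes its speed limit or range.

### The arm

A 7-joint arm with a two-finger parallel gripper is mounted at the origin on a cart in front of the work surface, level with it; the furniture and walls round the work are solid. World frame = base frame: x ahead of the robot, y to its left, z up, the work surface at z = 0. Lengths are in m, angles in rad, forces in N, time in s.
With the tool pointing down it reaches from about 0.425 to 1.025 m from the base axis. Payload 9.4 kg.
Tool frame: the origin (TCP) lies between the finger pads; the fingertips stand 25 mm ahead of it and the grasp point (between the pads) lies 6 mm ahead of it (tcp_to_tips is the distance from the TCP to the fingertips, in m); z points along the fingers, y is the line along which they close (so a half turn about z gives the same grasp; the last joint's range is limited). The gripper opens to 85 mm and grips with 20 to 120 N. Pads are 22 mm wide; open, the fingers measure 114 mm over their backs; the gripper's body (76 mm by 85 mm) begins 54 mm behind the grasp point. The pads swing forward as they close: fully open they stand 13 mm farther back than shut.
Start: joints at [1.12, 0.599, -0.003, 1.599, 0.002, 0.943, -0.08], TCP at [0.265, -0.675, 0.256] pointing down, gripper open.
Joint ranges: [-2.57, 2.57], [-0.35, 1.97], [-1.29, 1.29], [0.11, 2.56], [-1.05, 4.19], [0.11, 1.86], [-2.63, 2.63]. Speed limits (rad/s): [2.22, 2.22, 3.01, 3.01, 3.14, 3.14, 3.14].

### API

Orientations are given as a unit quaternion [w, x, y, z].
In Python, from rig import * gives the robot as it stands.
- The arm moves only by the shell command python3 -m inch 'ROWS'. ROWS is JSON, a list that holds one entry, the list of rows, each a list of 7 numbers: the shift along the tool's x, y, z in mm, then the turn, a rotation vector about the tool's x, y, z in degrees, then the opening, from -1 (shut) to 1 (fully open), so that 0 is half open. In form: [[[dx, dy, dz, ax, ay, az, jaw], ...]]. A call has 1 to 5 rows; each row is the pose to reach, as a shift and turn from the pose commanded when the call began, along the tool's axes at that moment; what a row does not reach only later rows make up. A row lasts 1/10 s, in which the tool goes at most 50 mm and 8.59 degrees, less where a joint would pass 70% of its speed; a pose out of reach is approached as far as the arm can. A call with a gripper value outside its range is refused whole. The fingers move at their own pace and stop on an object; the grip force is fixed at half the most. Time passes only in rows, so rows that repeat a pose let the fingers close. It gives the time, the measured TCP pose, the force, the opening and the grip force at its end, in the units of the state.
- sense(): the state, without advancing time (a new reading comes with each control period).
- read_camera(name): name is "side" or "top"; returns a dict with "color" (384x512x3 uint8, red, green, blue), "z_map" (384x512 float32, m along the optical axis (not along the pixel's ray), 0 where there is no reading), "intrinsics" (3x3 intrinsics, pixels), "cam_to_world" (4x4, takes a point from camera to world coordinates). Camera axes: x right, y down, z forward; pixel columns grow to the right and rows downward; lengths in m; the calibration is good to about 2 mm. A picture is of the moment at which its call begins.
- finish_job(): hands the job in; it is judged then, once.
The state is a dict: "time_s": time; "joint_positions": joint angles; "qd": joint speeds; "joint_efforts": joint torques, N m; "tool_pos": TCP position; "eef_rot": TCP orientation; "ft_force": force on the tool from outside, world axes, zero at the start; "ft_torque": the same for the moment, N m; "finger_gap": opening from 0.0 (shut) to 1.0 (fully open); "grip_force": force on a finger pad.
Only numpy, scipy, OpenCV 4.12 (cv2) and the standard library are available. Lean on these libraries where they do the work, as an engineer would, in place of code of your own. Each camera call takes 0.05 s, during which the arm holds its last target. There are 200 camera calls.

## Working session

There is one attempt and no reset: what is moved stays moved. The work goes in short steps, Python scripts to look and compute and a shell command to move; the robot and the scene stay as the last step left them, time stands still between calls to the robot, and variables do not carry over. Pictures are saved under pics/ and viewed, at most 14 in all, crops included, and the job is handed in when it is done.

```bash
ls; mkdir -p pics
python3 - <<'E'
from rig import *
import cv2,numpy as np
s=sense();print({k:np.round(v,3).tolist() for k,v in s.items()})
for n in("top","side"):
    r=read_camera(n);cv2.imwrite(f"pics/{n}0.png",cv2.resize(r["color"][:,:,::-1],(800,600),interpolation=cv2.INTER_CUBIC))
    np.savez(f"{n}0.npz",**r);print(np.round(r["cam_to_world"],3),r["intrinsics"])
E
```

```text
pics
{'time_s': 0.0, 'joint_positions': [1.12, 0.6, -0.003, 1.6, 0.002, 0.943, -0.08], 'qd': [0.002, 0.003, 0.001, -0.001, 0.001, 0.001, -0.002], 'joint_efforts': [-0.0, -77.646, 1.564, -25.801, 0.012, 0.009, -0.0], 'tool_pos': [0.265, -0.675, 0.255], 'eef_rot': [-0.001, 0.983, 0.186, -0.0], 'ft_force': [-0.435, -0.645, 0.528], 'ft_torque': [0.011, 0.039, -0.006], 'grip_force': 0.0, 'finger_gap': 1.001}
[[-2.000e-03 -9.970e-01  7.100e-02  4.960e-01]
 [-1.000e+00  1.000e-03 -2.000e-02  1.420e-01]
 [ 2.000e-02 -7.100e-02 -9.970e-01  1.369e+00]
 [ 0.000e+00  0.000e+00  0.000e+00  1.000e+00]] [[495.28901398   0.         258.84827794]
 [  0.         495.28901398 196.73630397]
 [  0.           0.           1.        ]]
[[-0.358 -0.473  0.805 -0.261]
 [-0.934  0.187 -0.305  0.425]
 [-0.007 -0.861 -0.508  0.617]
 [ 0.     0.     0.     1.   ]] [[375.34668583   0.         256.42427989]
 [  0.         375.34668583 193.67581286]
 [  0.           0.           1.        ]]
```

View pics/top0.png

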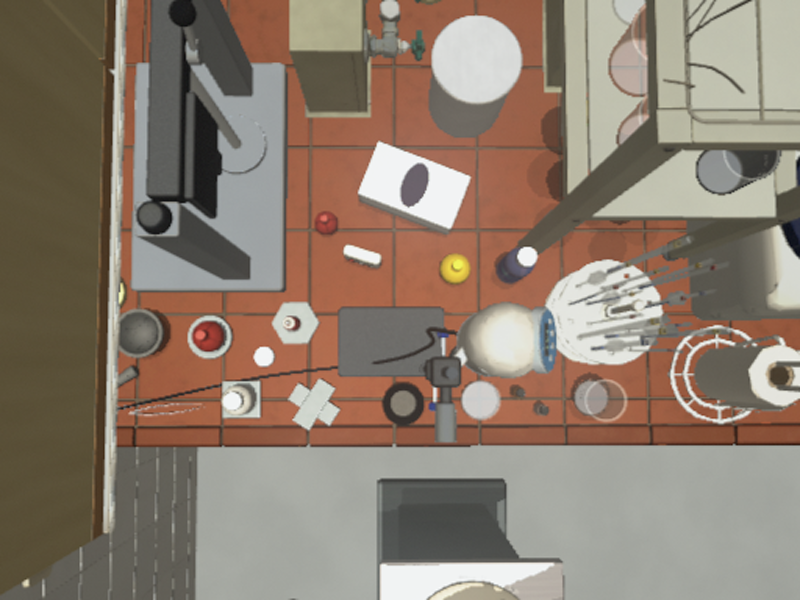

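View pics/side0.png

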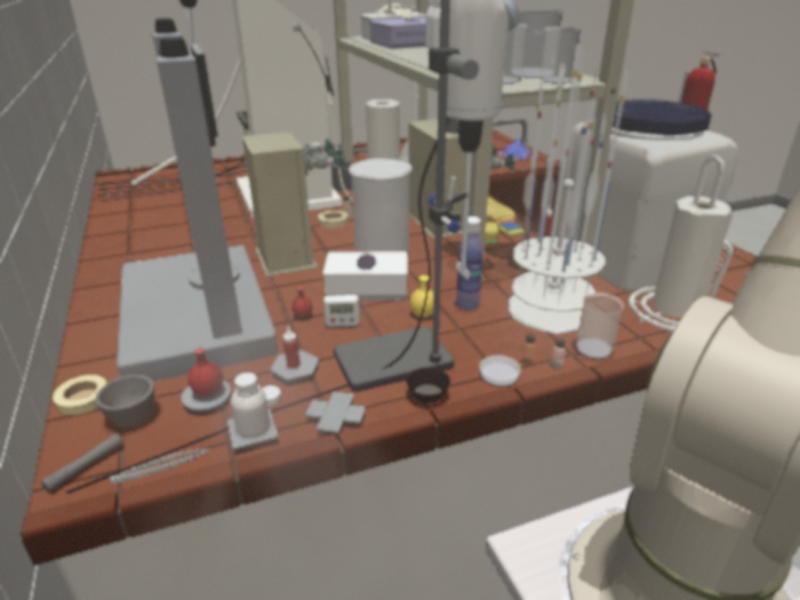

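The top picture, at 800x600 scale, shows:
- **Stands:** round (209,337) holding a red bulb, square (241,399) holding the white bottle, hexagon (295,323) holding the dropper, and the empty cross (315,402).
- **Bulb candidates:** the large red one at (208,334), a small red one at (326,222) and a yellow one at (455,268). The one on the round stand fits, because it is the larger of the two reds.

I'll measure them and confirm with a crop.

```bash
cat > h.py <<'E'
import numpy as np,cv2
def cloud(r):
    z=r["z_map"];K=r["intrinsics"];v,u=np.indices(z.shape)
    p=np.stack([(u-K[0,2])/K[0,0]*z,(v-K[1,2])/K[1,1]*z,z],-1)
    T=r["cam_to_world"];return p@T[:3,:3].T+T[:3,3]
def ray(r,u,v,h):
    K=r["intrinsics"];T=r["cam_to_world"];d=T[:3,:3]@np.array([(u-K[0,2])/K[0,0],(v-K[1,2])/K[1,1],1]);o=T[:3,3]
    return (o+d*(h-o[2])/d[2])[:2]
E
python3 - <<'E'
from h import *
r=np.load("top0.npz");c=r["color"];P=cloud(r);z=P[...,2]
hsv=cv2.cvtColor(c,cv2.COLOR_RGB2HSV)
grey=((hsv[...,1]<70)&(hsv[...,2]>110)).astype(np.uint8)
S=dict(round=(134,216),square=(154,255),hex=(189,207),cross=(201,258))
for n,(u,v) in S.items():
    m=np.zeros_like(grey);cv2.circle(m,(u,v),22,1,-1)
    k=m.astype(bool)&(z>.008)&(z<.024)&(grey>0);q=P[k]
    pts=q[:,:2].astype(np.float32)
    print(n,k.sum(),"medz",np.median(q[:,2]).round(4),"rect",np.round(cv2.minAreaRect(pts*1000),1) if 0 else cv2.minAreaRect(pts*1000),"circ",cv2.minEnclosingCircle(pts*1000))
    k=m.astype(bool)&(z>.03)
    for a,b in((.03,.05),(.05,.07),(.07,.085),(.085,.12)):
        kk=k&(z>a)&(z<=b)
        if kk.sum()>2:
            q=P[kk];print("   ",a,b,kk.sum(),np.round(q.mean(0),4),"circ",np.round(cv2.minEnclosingCircle((q[:,:2]*1000).astype(np.float32))[0],1),"ext",np.ptp(q[:,:2],axis=0).round(3))
red=((hsv[...,1]>150)&(hsv[...,2]>60)&((hsv[...,0]<4)|(hsv[...,0]>172))).astype(np.uint8)
n,_,st,ce=cv2.connectedComponentsWithStats(red)
print([(st[i].tolist()) for i in range(1,n) if st[i,4]>30])
for n,(u,v) in dict(black=(258,259),petri=(308,256),beaker=(382,255),disc=(168,227),bowl=(89,213)).items():
    print(n,ray(r,u,v,.01).round(3),P[v,u].round(3))
cv2.imwrite("pics/crop.png",cv2.resize(c[125:280,70:275,::-1],(793,600),interpolation=cv2.INTER_CUBIC))
E
```

```text
round 249 medz 0.0157 rect ((543.1954345703125, 456.60491943359375), (74.66991424560547, 70.86125183105469), 89.917724609375) circ ((542.6671752929688, 456.79949951171875), 38.226165771484375)
    0.03 0.05 44 [0.5406 0.4376 0.0451] circ [543.2 452.2] ext [0.051 0.041]
    0.05 0.07 211 [0.5424 0.4489 0.0618] circ [543.  451.6] ext [0.05  0.049]
    0.07 0.085 45 [0.5441 0.4492 0.0736] circ [543.3 451.5] ext [0.026 0.02 ]
    0.085 0.12 32 [0.544  0.4528 0.0967] circ [543.6 453.3] ext [0.013 0.014]
square 201 medz 0.0156 rect ((435.58544921875, 400.70703125), (62.25891876220703, 63.5091438293457), 0.8523183465003967) circ ((436.0356140136719, 400.75830078125), 43.87167739868164)
    0.03 0.05 26 [0.44   0.38   0.0405] circ [436.  391.8] ext [0.048 0.021]
    0.05 0.07 28 [0.438  0.3812 0.0611] circ [435.3 397.5] ext [0.049 0.031]
    0.07 0.085 145 [0.4364 0.3935 0.0778] circ [435.6 397.7] ext [0.047 0.049]
    0.085 0.12 140 [0.4363 0.3959 0.1017] circ [438.5 395.5] ext [0.036 0.035]
hex 527 medz 0.016 rect ((567.511962890625, 307.41455078125), (79.8746337890625, 71.37406158447266), 89.82411193847656) circ ((567.3881225585938, 307.1220703125), 40.754146575927734)
    0.03 0.05 9 [0.5653 0.3004 0.0385] circ [564.8 303.2] ext [0.019 0.005]
    0.05 0.07 23 [0.5635 0.3043 0.0625] circ [564.9 309.5] ext [0.021 0.014]
    0.07 0.085 37 [0.5641 0.3109 0.0784] circ [563.7 311.7] ext [0.018 0.018]
    0.085 0.12 11 [0.5631 0.3106 0.0889] circ [563.1 311.2] ext [0.008 0.008]
cross 638 medz 0.0158 rect ((425.973876953125, 274.888671875), (80.90933227539062, 80.32395935058594), 13.907256126403809) circ ((426.0379333496094, 275.447021484375), 44.81357955932617)
[[203, 141, 10, 7, 39], [124, 206, 19, 19, 232]]
black [0.423 0.118] [0.423 0.118 0.006]
petri [ 0.431 -0.019] [ 0.431 -0.018  0.014]
beaker [ 0.433 -0.222] [ 0.432 -0.224  0.002]
disc [0.51  0.364] [0.51  0.363 0.014]
bowl [0.549 0.579] [0.549 0.577 0.016]
```

View pics/crop.png

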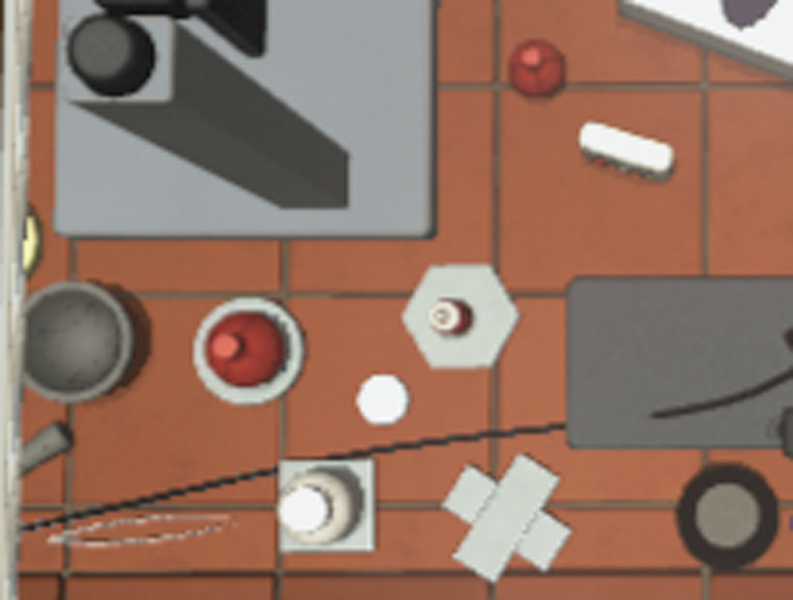

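The crop confirms the big red bulb on the round stand at crop (245,348), against the small loose one at (537,68). The measured stand heights (about 16 mm) and sizes match the description. I'll retract up and inwards first so I can swing past the stirrer.

```bash
cat > to.py <<'E'
# usage: to.py x y z yaw tilt : shift (tool mm) and turn (deg) from the present pose; tilt = fingers swung outward (radially)
import sys,numpy as np
from scipy.spatial.transform import Rotation as R
from rig import *
s=sense();q=s["eef_rot"];C=R.from_quat([q[1],q[2],q[3],q[0]]);p=np.array(s["tool_pos"])
print("t",round(s["time_s"],2),"p",p.round(4),"yaw",np.degrees(np.arctan2(*C.as_matrix()[1::-1,0])).round(1),"zt",C.as_matrix()[:,2].round(3),"q",np.round(s["joint_positions"],2),"F",np.round(s["ft_force"],1),"gap",round(s["finger_gap"],3),"grip",s["grip_force"])
if len(sys.argv)>4:
    x,y,z,yaw=map(float,sys.argv[1:5]);tilt=float(sys.argv[5]) if len(sys.argv)>5 else 0
    T=R.from_euler("z",yaw,degrees=True)*R.from_euler("x",180,degrees=True)
    a=np.arctan2(y,x);T=R.from_rotvec(np.radians(tilt)*np.array([np.sin(a),-np.cos(a),0]))*T
    print("shift",(C.inv().apply(np.array([x,y,z])-p)*1000).round(1),"turn",np.degrees((C.inv()*T).as_rotvec()).round(2))
E
python3 -m inch '[[[0,0,-40,0,0,0,1],[0,0,-80,0,0,0,1],[0,0,-125,0,0,0,1],[0,-35,-165,0,0,0,1],[0,-80,-165,0,0,0,1]]]'
python3 -m inch '[[[0,-45,0,0,0,0,1],[0,-90,0,0,0,0,1],[0,-135,0,0,0,0,1],[0,-180,0,0,0,0,1],[0,-225,0,0,0,0,1]]]'
python3 -m inch '[[[0,-45,0,0,0,0,1],[0,-75,0,0,0,0,1],[0,-75,0,0,0,0,1]]]'
python3 to.py .35 -.2 .42 40 0
```

```text
time_s: 0.6
tool_pos: [0.2364, -0.6022, 0.4253]
eef_rot: [0.004, 0.983, 0.186, 0.001]
ft_force: [-0.0, -0.3, -0.5]
finger_gap: 0.999
grip_force: 0.0
time_s: 1.1
tool_pos: [0.1525, -0.3891, 0.4209]
eef_rot: [-0.0, 0.983, 0.186, -0.0]
ft_force: [1.8, 0.4, 0.4]
finger_gap: 1.002
grip_force: 0.0
time_s: 1.4
tool_pos: [0.1243, -0.3178, 0.4213]
eef_rot: [-0.0, 0.983, 0.186, -0.0]
ft_force: [1.3, -0.3, 0.0]
finger_gap: 1.0
grip_force: 0.0
t 1.4 p [ 0.1243 -0.3178  0.4213] yaw 21.4 zt [-0.  0. -1.] q [ 1.08 -0.08 -0.05  2.14 -0.    1.09 -0.16] F [ 1.3 -0.3  0. ] gap 1.0 grip 0.0
shift [253.2 -27.2   1.3] turn [-2.000e-02  1.000e-02 -1.857e+01]
```

```bash
python3 -m inch '[[[45,-4,0,0,0,-6,1],[90,-7,0,0,0,-11,1],[135,-10,0,0,0,-17,1],[180,-14,0,0,0,-23,1],[220,-20,0,0,0,-24,1]]]'
python3 to.py .34 .0 .42 67
```

```text
time_s: 1.9
tool_pos: [0.3259, -0.2215, 0.4213]
eef_rot: [0.0, 0.922, 0.388, 0.0]
ft_force: [0.1, -1.7, 0.7]
finger_gap: 1.001
grip_force: 0.0
t 1.9 p [ 0.3259 -0.2215  0.4213] yaw 45.7 zt [ 0.001  0.    -1.   ] q [ 0.8   0.02 -0.35  2.04  0.01  1.08 -0.32] F [ 0.1 -1.7  0.7] gap 1.001 grip 0.0
shift [ 168.3 -144.7    1.3] turn [  0.03  -0.04 -21.35]
```

```bash
python3 -m inch '[[[30,-30,0,0,0,-5,1],[64,-58,0,0,0,-9,1],[98,-87,0,0,0,-13,1],[132,-115,0,0,0,-17,1],[165,-143,0,0,0,-21,1]]]'
python3 to.py .31 .17 .42 90
```

```text
time_s: 2.4
tool_pos: [0.3379, -0.0026, 0.4214]
eef_rot: [0.0, 0.836, 0.549, 0.0]
ft_force: [1.5, 1.1, 0.5]
finger_gap: 1.0
grip_force: 0.0
t 2.4 p [ 0.3379 -0.0026  0.4214] yaw 66.6 zt [ 0.001  0.    -1.   ] q [ 0.55 -0.07 -0.64  2.12 -0.05  1.08 -0.47] F [1.5 1.1 0.5] gap 1.0 grip 0.0
shift [147.3 -94.2   1.4] turn [  0.03  -0.03 -23.42]
```

```bash
python3 -m inch '[[[30,-18,0,0,0,-5,1],[60,-37,0,0,0,-10,1],[90,-56,0,0,0,-15,1],[120,-75,0,0,0,-20,1],[147,-94,0,0,0,-23.4,1]]]'
python3 to.py .564 .311 .20 90
```

```text
time_s: 2.9
tool_pos: [0.3102, 0.1698, 0.4215]
eef_rot: [-0.0, 0.707, 0.707, 0.001]
ft_force: [0.7, -0.8, 1.1]
finger_gap: 0.999
grip_force: 0.0
t 2.9 p [0.3102 0.1698 0.4215] yaw 90.0 zt [ 0.     0.001 -1.   ] q [ 0.33 -0.04 -0.92  2.08 -0.03  1.08 -0.57] F [ 0.7 -0.8  1.1] gap 0.999 grip 0.0
shift [140.9 253.7 221.7] turn [ 0.03 -0.06  0.03]
```

```bash
python3 -m inch '[[[45,15,20,0,0,0,1],[90,35,40,0,0,0,1],[125,70,60,0,0,0,1],[141,115,80,0,0,0,1],[141,160,100,0,0,0,1]]]'
python3 -m inch '[[[0,45,30,0,0,0,1],[0,93,60,0,0,0,1],[0,94,105,0,0,0,1],[0,94,122,0,0,0,1]]]'
python3 to.py .564 .311 .062 90
```

```text
time_s: 3.4
tool_pos: [0.464, 0.3117, 0.3232]
eef_rot: [-0.001, 0.707, 0.707, 0.0]
ft_force: [-0.0, -0.5, 0.4]
finger_gap: 0.997
grip_force: 0.0
time_s: 3.8
tool_pos: [0.5582, 0.3059, 0.1969]
eef_rot: [-0.001, 0.709, 0.705, -0.003]
ft_force: [-0.6, -0.9, -0.3]
finger_gap: 1.003
grip_force: 0.0
t 3.8 p [0.5582 0.3059 0.1969] yaw 89.6 zt [-0.005 -0.002 -1.   ] q [-0.09  0.68 -0.8   1.83  0.61  0.9  -1.18] F [-0.6 -0.9 -0.3] gap 1.003 grip 0.0
shift [  5.4   6.4 134.8] turn [-0.3   0.12 -0.37]
```

```bash
python3 -m inch '[[[5,6,20,0,0,0,1],[5,6,40,0,0,0,1],[5,6,40,0,0,0,1]]]' >/dev/null
python3 to.py .564 .311 .062 90
python3 - <<'E'
from rig import *
import cv2
r=read_camera("side");c=r["color"][170:300,80:260,::-1]
t=read_camera("top")["color"][150:300,80:280,::-1]
cv2.imwrite("pics/a1.png",cv2.hconcat([cv2.resize(c,(440,318)),cv2.resize(t,(360,318))]))
E
```

```text
t 4.1 p [0.5625 0.3126 0.1601] yaw 89.8 zt [-0.003 -0.001 -1.   ] q [-0.12  0.73 -0.76  1.84  0.66  0.85 -1.21] F [-0.5 -0.1 -0.5] gap 1.0 grip 0.0
shift [-1.5  1.8 98.1] turn [-0.18  0.07 -0.17]
```

View pics/a1.png

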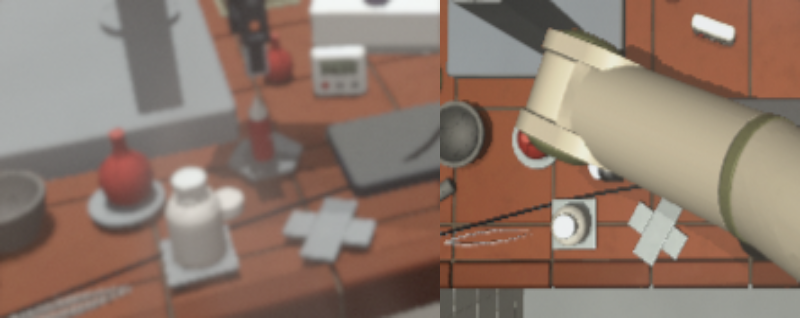

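Seen from the side, the open gripper is right over the dropper at crop (258,110). I'll descend and grip.

```bash
python3 -m inch '[[[-1,2,35,0,0,0,1],[-1,2,65,0,0,0,1],[-1,2,85,0,0,0,1],[-1,2,98,0,0,0,1],[-1,2,98,0,0,0,1]]]' 
python3 -m inch '[[[0,0,0,0,0,0,-0.6],[0,0,0,0,0,0,-1],[0,0,0,0,0,0,-1],[0,0,0,0,0,0,-1],[0,0,0,0,0,0,-1]]]'
python3 to.py .426 .2755 .2 90
```

```text
time_s: 4.7
tool_pos: [0.5649, 0.3118, 0.0643]
eef_rot: [-0.0, 0.708, 0.706, -0.0]
ft_force: [-0.2, -0.1, -0.2]
finger_gap: 1.001
grip_force: 0.0
time_s: 5.2
tool_pos: [0.5651, 0.3119, 0.0655]
eef_rot: [0.0, 0.708, 0.706, 0.0]
ft_force: [-0.2, -1.1, 5.0]
finger_gap: 0.259
grip_force: 58.5
t 5.2 p [0.5651 0.3119 0.0655] yaw 89.8 zt [ 0.001  0.    -1.   ] q [-0.18  0.84 -0.66  1.89  0.79  0.7  -1.32] F [-0.2 -1.1  5. ] gap 0.259 grip 58.4786016040016
shift [ -36.8 -138.8 -134.6] turn [ 0.05 -0.02 -0.18]
```

```bash
python3 -m inch '[[[0,0,-10,0,0,0,-1],[0,0,-35,0,0,0,-1],[0,0,-65,0,0,0,-1],[0,0,-85,0,0,0,-1],[-10,-20,-90,0,0,0,-1]]]' >/dev/null
python3 -m inch '[[[-9,-30,0,0,0,0,-1],[-18,-60,0,0,0,0,-1],[-25,-90,0,0,0,0,-1],[-27,-115,0,0,0,0,-1],[-27,-118,0,0,0,0,-1]]]'
python3 to.py .426 .2755 .066 90
```

```text
time_s: 6.2
tool_pos: [0.424, 0.2746, 0.1555]
eef_rot: [0.0, 0.707, 0.707, -0.0]
ft_force: [1.0, 0.5, 0.0]
finger_gap: 0.258
grip_force: 58.8
t 6.2 p [0.424  0.2746 0.1555] yaw 90.0 zt [-0.    -0.001 -1.   ] q [-0.16  0.6  -0.76  2.16  0.69  0.65 -1.41] F [1.  0.5 0. ] gap 0.258 grip 58.76451361575164
shift [ 1.   2.  89.5] turn [-0.01  0.06 -0.03]
```

```bash
python3 -m inch '[[[1,2,25,0,0,0,-1],[1,2,50,0,0,0,-1],[1,2,70,0,0,0,-1],[1,2,80,0,0,0,-1],[1,2,80,0,0,0,-1]]]' >/dev/null
python3 to.py .426 .2755 .066 90
```

```text
t 6.7 p [0.4288 0.2762 0.074 ] yaw 89.8 zt [-0.001 -0.001 -1.   ] q [-0.27  0.71 -0.6   2.2   0.89  0.5  -1.58] F [ 0.4  0.4 -0.3] gap 0.254 grip 58.746393418405205
shift [-0.7 -2.8  8. ] turn [-0.06  0.05 -0.16]
```

```bash
python3 -m inch '[[[-1,-2,4,0,0,0,-1],[-1,-2,8,0,0,0,-1],[-1,-2,9,0,0,0,-1],[-1,-2,9,0,0,0,-1]]]'
python3 to.py .426 .2755 .066 90
```

```text
time_s: 7.1
tool_pos: [0.4269, 0.2751, 0.0659]
eef_rot: [0.0, 0.708, 0.706, 0.0]
ft_force: [0.1, 0.3, -0.2]
finger_gap: 0.259
grip_force: 58.7
t 7.1 p [0.4269 0.2751 0.0659] yaw 89.8 zt [ 0.  0. -1.] q [-0.29  0.72 -0.58  2.21  0.92  0.47 -1.61] F [ 0.1  0.3 -0.2] gap 0.259 grip 58.745024021482095
shift [ 0.4 -0.9 -0.1] turn [ 0.02 -0.01 -0.19]
```

```bash
python3 -m inch '[[[0,0,1,0,0,0,-1],[0,0,1.5,0,0,0,-1],[0,0,1.5,0,0,0,-1]]]'
python3 -m inch '[[[0,0,1,0,0,0,-1],[0,0,1.5,0,0,0,-1],[0,0,1.5,0,0,0,-1]]]'
```

```text
time_s: 7.4
tool_pos: [0.4269, 0.2753, 0.0653]
eef_rot: [0.0, 0.708, 0.706, 0.001]
ft_force: [-1.9, -1.6, 15.1]
finger_gap: 0.254
grip_force: 60.7
time_s: 7.7
tool_pos: [0.4269, 0.2755, 0.0652]
eef_rot: [0.001, 0.708, 0.706, 0.001]
ft_force: [-5.4, -5.2, 36.3]
finger_gap: 0.256
grip_force: 63.1
```

```bash
python3 -m inch '[[[0,0,-2,0,0,0,-1],[0,0,-2,0,0,0,-0.5],[0,0,-2,0,0,0,0.2],[0,0,-2,0,0,0,0.5],[0,0,-2,0,0,0,1]]]'
python3 -m inch '[[[0,0,-15,0,0,0,1],[0,0,-45,0,0,0,1],[0,0,-85,0,0,0,1],[0,0,-110,0,0,0,1],[20,20,-112,0,0,0,1]]]'
python3 -m inch '[[[35,25,0,0,0,0,1],[70,50,0,0,0,0,1],[105,72,0,0,0,0,1],[135,90,0,0,0,0,1],[156,96,0,0,0,0,1]]]'
python3 -m inch '[[[0,0,10,0,0,0,1],[0,0,10,0,0,0,1]]]'
python3 to.py .5433 .452 .062 90
python3 - <<'E'
from rig import *
import cv2
r=read_camera("side");c=r["color"][150:300,80:260,::-1]
cv2.imwrite("pics/a2.png",cv2.resize(c,(540,450)))
E
```

```text
time_s: 8.2
tool_pos: [0.4267, 0.275, 0.0644]
eef_rot: [-0.0, 0.708, 0.706, -0.0]
ft_force: [1.2, -0.4, 0.3]
finger_gap: 0.76
grip_force: 0.0
time_s: 8.7
tool_pos: [0.4461, 0.2936, 0.1793]
eef_rot: [0.001, 0.708, 0.706, 0.0]
ft_force: [0.6, 0.6, -0.9]
finger_gap: 0.996
grip_force: 0.0
time_s: 9.2
tool_pos: [0.5448, 0.4524, 0.1758]
eef_rot: [-0.0, 0.709, 0.706, 0.0]
ft_force: [-0.4, 0.2, -0.1]
finger_gap: 0.999
grip_force: 0.0
time_s: 9.4
tool_pos: [0.5424, 0.45, 0.1645]
eef_rot: [0.0, 0.708, 0.706, -0.002]
ft_force: [-0.1, -0.1, -0.2]
finger_gap: 1.002
grip_force: 0.0
t 9.4 p [0.5424 0.45   0.1645] yaw 89.9 zt [-0.002 -0.002 -1.   ] q [-0.33  0.78 -0.75  1.69  0.64  0.94 -1.34] F [-0.1 -0.1 -0.2] gap 1.002 grip 0.0
shift [  2.3   1.1 102.5] turn [-0.14  0.14 -0.14]
```

View pics/a2.png

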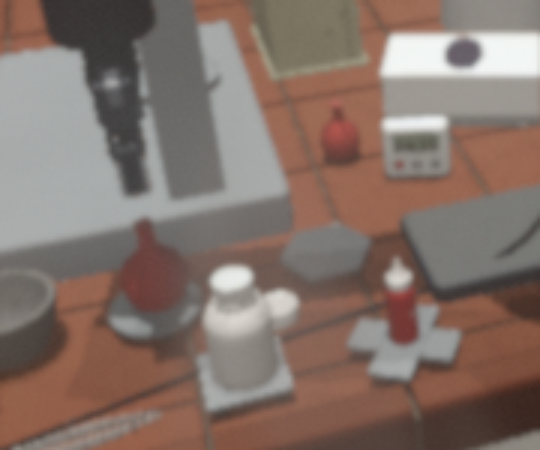

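The dropper stands upright on the cross, around (402,310). The gripper is above the bulb, so I'll descend and grip it.

```bash
python3 -m inch '[[[2,1,35,0,0,0,1],[2,1,70,0,0,0,1],[2,1,95,0,0,0,1],[2,1,107,0,0,0,1],[2,1,107,0,0,0,1]]]' 
python3 -m inch '[[[0,0,0,0,0,0,0.4],[0,0,0,0,0,0,0],[0,0,0,0,0,0,-0.5],[0,0,0,0,0,0,-1],[0,0,0,0,0,0,-1]]]'
python3 to.py .5675 .3073 .17 90
```

```text
time_s: 9.95
tool_pos: [0.5439, 0.4513, 0.0584]
eef_rot: [0.0, 0.708, 0.706, -0.001]
ft_force: [0.1, -0.4, -0.2]
finger_gap: 0.999
grip_force: 0.0
time_s: 10.45
tool_pos: [0.5448, 0.4534, 0.0622]
eef_rot: [0.0, 0.708, 0.706, 0.001]
ft_force: [-1.8, -1.6, 9.4]
finger_gap: 0.577
grip_force: 60.4
t 10.45 p [0.5448 0.4534 0.0622] yaw 89.8 zt [ 0.002  0.002 -1.   ] q [-0.38  0.89 -0.67  1.73  0.75  0.79 -1.43] F [-1.8 -1.6  9.4] gap 0.577 grip 60.42279618093744
shift [-145.9   23.4 -108. ] turn [ 0.12 -0.09 -0.19]
```

Opening 49 mm means the pads are a little above the belly's widest part, so I'll regrip lower for safety.

```bash
python3 -m inch '[[[0,0,0,0,0,0,0.5],[0,0,0,0,0,0,1],[0,0,0,0,0,0,1],[0,0,4,0,0,0,1],[0,0,7,0,0,0,1]]]' 
python3 -m inch '[[[0,0,0,0,0,0,0.6],[0,0,0,0,0,0,0.3],[0,0,0,0,0,0,0],[0,0,0,0,0,0,-1],[0,0,0,0,0,0,-1]]]'
python3 to.py .5675 .3073 .17 90
```

```text
time_s: 10.95
tool_pos: [0.5443, 0.4526, 0.0522]
eef_rot: [0.0, 0.708, 0.706, -0.0]
ft_force: [0.2, 0.2, -0.0]
finger_gap: 0.999
grip_force: 0.0
time_s: 11.45
tool_pos: [0.5442, 0.4531, 0.0532]
eef_rot: [-0.0, 0.708, 0.706, 0.0]
ft_force: [-1.3, -0.2, 5.3]
finger_gap: 0.591
grip_force: 62.4
t 11.45 p [0.5442 0.4531 0.0532] yaw 89.8 zt [ 0.     0.001 -1.   ] q [-0.38  0.9  -0.66  1.74  0.76  0.77 -1.43] F [-1.3 -0.2  5.3] gap 0.591 grip 62.44464498013258
shift [-145.7   23.7 -116.9] turn [ 0.01 -0.03 -0.17]
```

```bash
python3 -m inch '[[[0,0,-8,0,0,0,-1],[0,0,-25,0,0,0,-1],[0,0,-50,0,0,0,-1],[-10,2,-70,0,0,0,-1],[-35,6,-75,0,0,0,-1]]]' 
python3 -m inch '[[[-30,5,0,0,0,0,-1],[-60,10,0,0,0,0,-1],[-90,15,0,0,0,0,-1],[-109,18,0,0,0,0,-1],[-109,18,0,0,0,0,-1]]]'
python3 to.py .5675 .308 .06 90
```

```text
time_s: 11.95
tool_pos: [0.5501, 0.4204, 0.1317]
eef_rot: [-0.001, 0.707, 0.707, 0.003]
ft_force: [0.4, 0.4, -0.2]
finger_gap: 0.591
grip_force: 62.4
time_s: 12.45
tool_pos: [0.5694, 0.3038, 0.1284]
eef_rot: [0.001, 0.71, 0.704, -0.001]
ft_force: [0.0, -0.4, -0.6]
finger_gap: 0.587
grip_force: 62.4
t 12.45 p [0.5694 0.3038 0.1284] yaw 89.5 zt [ 0.001 -0.003 -1.   ] q [-0.12  0.76 -0.73  1.86  0.7   0.8  -1.24] F [ 0.  -0.4 -0.6] gap 0.587 grip 62.366893440485
shift [ 4.4 -2.  68.4] turn [ 0.05  0.18 -0.46]
```

```bash
python3 -m inch '[[[3,-1,20,0,0,-0.3,-1],[3,-1,45,0,0,-0.3,-1],[3,-1,60,0,0,-0.3,-1],[3,-1,68,0,0,-0.3,-1],[3,-1,68,0,0,-0.3,-1]]]' 
python3 to.py .5675 .308 .055 90
```

```text
time_s: 12.95
tool_pos: [0.566, 0.3123, 0.0584]
eef_rot: [-0.0, 0.706, 0.708, -0.001]
ft_force: [-0.3, 0.2, 0.5]
finger_gap: 0.589
grip_force: 62.4
t 12.95 p [0.566  0.3123 0.0584] yaw 90.2 zt [-0.002 -0.001 -1.   ] q [-0.18  0.85 -0.66  1.89  0.8   0.7  -1.32] F [-0.3  0.2  0.5] gap 0.589 grip 62.362714894115925
shift [-4.3  1.5  3.4] turn [-0.1   0.03  0.19]
```

```bash
python3 -m inch '[[[-4,1.5,2,0,0,0,-1],[-4,1.5,3,0,0,0,-1],[-4,1.5,3,0,0,0,-1]]]' 
python3 -m inch '[[[0,0,1,0,0,0,-1],[0,0,1.5,0,0,0,-1],[0,0,1.5,0,0,0,-1]]]'
python3 to.py .5675 .308 .055 90
```

```text
time_s: 13.25
tool_pos: [0.5688, 0.3073, 0.0571]
eef_rot: [0.0, 0.707, 0.708, 0.0]
ft_force: [-0.9, 0.3, -0.8]
finger_gap: 0.59
grip_force: 62.4
time_s: 13.55
tool_pos: [0.5684, 0.3079, 0.0553]
eef_rot: [-0.0, 0.706, 0.708, 0.0]
ft_force: [-0.4, 0.2, -0.5]
finger_gap: 0.591
grip_force: 62.4
t 13.55 p [0.5684 0.3079 0.0553] yaw 90.1 zt [ 0.  0. -1.] q [-0.17  0.85 -0.66  1.89  0.81  0.69 -1.32] F [-0.4  0.2 -0.5] gap 0.591 grip 62.366732619702816
shift [ 0.1 -0.9  0.3] turn [ 0.01 -0.02  0.13]
```

```bash
python3 -m inch '[[[0,-1,1,0,0,0,-1],[0,-1,1.7,0,0,0,-1],[0,-1,1.7,0,0,0,-1]]]'
python3 -m inch '[[[0,0,0.5,0,0,0,-1],[0,0,0.5,0,0,0,-1]]]'
```

```text
time_s: 13.85
tool_pos: [0.5672, 0.3075, 0.0533]
eef_rot: [-0.0, 0.706, 0.708, -0.0]
ft_force: [0.4, 0.2, 0.2]
finger_gap: 0.591
grip_force: 62.4
time_s: 14.05
tool_pos: [0.5673, 0.3077, 0.0532]
eef_rot: [0.0, 0.706, 0.708, -0.0]
ft_force: [-0.5, -0.3, 3.2]
finger_gap: 0.59
grip_force: 62.7
```

```bash
python3 -m inch '[[[0,0,0,0,0,0,-0.2],[0,0,0,0,0,0,0.4],[0,0,0,0,0,0,1],[0,0,0,0,0,0,1],[0,0,-10,0,0,0,1]]]'
python3 -m inch '[[[0,0,-30,0,0,0,1],[0,0,-75,0,0,0,1],[0,0,-110,0,0,0,1],[15,-25,-115,0,0,0,1],[35,-60,-115,0,0,0,1]]]'
python3 -m inch '[[[30,-45,0,0,0,0,1],[54,-72,0,0,0,0,1],[54,-72,0,0,0,0,1],[54,-72,0,0,0,0,1]]]'
python3 to.py .4355 .397 .066 90
python3 - <<'E'
from rig import *
import cv2
r=read_camera("side");c=r["color"][150:300,80:260,::-1]
cv2.imwrite("pics/a3.png",cv2.resize(c,(540,450)))
E
```

```text
time_s: 14.55
tool_pos: [0.5669, 0.3073, 0.0621]
eef_rot: [-0.0, 0.706, 0.708, -0.001]
ft_force: [-0.0, -0.0, 0.1]
finger_gap: 1.002
grip_force: 0.0
time_s: 15.05
tool_pos: [0.5091, 0.3416, 0.1801]
eef_rot: [0.001, 0.708, 0.706, 0.002]
ft_force: [-0.2, 0.7, -0.5]
finger_gap: 0.996
grip_force: 0.0
time_s: 15.45
tool_pos: [0.4346, 0.3969, 0.1787]
eef_rot: [0.0, 0.706, 0.709, 0.0]
ft_force: [1.2, -0.5, 0.2]
finger_gap: 0.998
grip_force: 0.0
t 15.45 p [0.4346 0.3969 0.1787] yaw 90.2 zt [ 0.001 -0.    -1.   ] q [-0.32  0.65 -0.78  1.96  0.64  0.8  -1.46] F [ 1.2 -0.5  0.2] gap 0.998 grip 0.0
shift [1.000e-01 9.000e-01 1.127e+02] turn [0.04 0.   0.24]
```

View pics/a3.png

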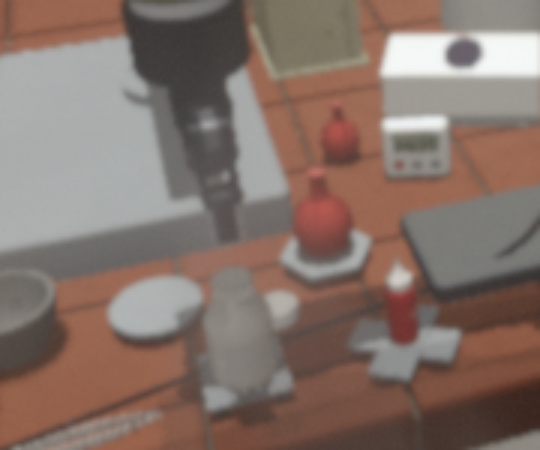

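The bulb stands upright on the hexagon at (322,230), the dropper is still on the cross, and the gripper is above the bottle. I'll descend.

```bash
python3 -m inch '[[[0,1,40,0,0,0,1],[0,1,75,0,0,0,1],[0,1,100,0,0,0,1],[0,1,110,0,0,0,1],[0,1,110,0,0,0,1]]]' 
python3 -m inch '[[[0,0,0,0,0,0,0.6],[0,0,0,0,0,0,0.3],[0,0,0,0,0,0,0],[0,0,0,0,0,0,-1],[0,0,0,0,0,0,-1]]]'
python3 to.py .543 .4565 .17 90
```

```text
time_s: 16.0
tool_pos: [0.4367, 0.3952, 0.0669]
eef_rot: [0.0, 0.707, 0.707, -0.001]
ft_force: [0.0, 0.9, 0.9]
finger_gap: 1.004
grip_force: 0.0
time_s: 16.5
tool_pos: [0.4367, 0.3967, 0.0697]
eef_rot: [0.0, 0.706, 0.708, 0.001]
ft_force: [-0.7, -1.3, 9.2]
finger_gap: 0.553
grip_force: 60.7
t 16.5 p [0.4367 0.3967 0.0697] yaw 90.1 zt [ 0.002  0.001 -1.   ] q [-0.42  0.78 -0.64  2.02  0.82  0.61 -1.62] F [-0.7 -1.3  9.2] gap 0.553 grip 60.70537557636271
shift [  59.7  106.6 -100.1] turn [ 0.11 -0.05  0.11]
```

```bash
python3 -m inch '[[[0,0,-8,0,0,0,-1],[0,0,-25,0,0,0,-1],[0,0,-50,0,0,0,-1],[6,10,-72,0,0,0,-1],[20,36,-80,0,0,0,-1]]]' >/dev/null
python3 -m inch '[[[14,25,0,0,0,0,-1],[28,50,0,0,0,0,-1],[38,68,0,0,0,0,-1],[40,71,0,0,0,0,-1],[40,71,0,0,0,0,-1]]]'
python3 -m inch '[[[0,0,20,0,0,0,-1],[0,0,45,0,0,0,-1],[0,0,62,0,0,0,-1],[0,0,65,0,0,0,-1],[0,0,65,0,0,0,-1]]]'
python3 to.py .543 .4565 .071 90
```

```text
time_s: 17.5
tool_pos: [0.5429, 0.4566, 0.1488]
eef_rot: [-0.0, 0.706, 0.708, 0.0]
ft_force: [-1.4, -0.2, -0.4]
finger_gap: 0.55
grip_force: 61.8
time_s: 18.0
tool_pos: [0.5423, 0.4564, 0.0823]
eef_rot: [-0.0, 0.706, 0.708, -0.001]
ft_force: [-0.6, 1.5, -0.6]
finger_gap: 0.546
grip_force: 61.7
t 18.0 p [0.5423 0.4564 0.0823] yaw 90.2 zt [-0.001 -0.001 -1.   ] q [-0.37  0.87 -0.69  1.72  0.73  0.82 -1.41] F [-0.6  1.5 -0.6] gap 0.546 grip 61.7399436654523
shift [ 0.1  0.7 11.3] turn [-0.07  0.05  0.16]
```

```bash
python3 -m inch '[[[0,0.5,6,0,0,0,-1],[0,0.5,10,0,0,0,-1],[0,0.5,10,0,0,0,-1]]]'
python3 -m inch '[[[0,0,1,0,0,0,-1],[0,0,1.5,0,0,0,-1],[0,0,1.5,0,0,0,-1]]]'
python3 -m inch '[[[0,0,1,0,0,0,-1],[0,0,1,0,0,0,-1]]]'
```

```text
time_s: 18.3
tool_pos: [0.5436, 0.4565, 0.0728]
eef_rot: [0.0, 0.706, 0.708, -0.0]
ft_force: [0.8, -0.0, -1.5]
finger_gap: 0.553
grip_force: 61.8
time_s: 18.6
tool_pos: [0.5436, 0.4567, 0.0716]
eef_rot: [-0.0, 0.706, 0.708, 0.0]
ft_force: [1.1, -0.3, -1.3]
finger_gap: 0.553
grip_force: 61.8
time_s: 18.8
tool_pos: [0.5435, 0.4566, 0.0704]
eef_rot: [-0.0, 0.706, 0.708, -0.0]
ft_force: [-0.7, 0.0, 0.3]
finger_gap: 0.553
grip_force: 61.8
```

```bash
python3 -m inch '[[[0,0,1,0,0,0,-1],[0,0,1,0,0,0,-1]]]'
python3 -m inch '[[[0,0,0.3,0,0,0,-1],[0,0,0.3,0,0,0,-1]]]'
```

```text
time_s: 19.0
tool_pos: [0.5436, 0.4567, 0.0698]
eef_rot: [0.0, 0.706, 0.708, 0.0]
ft_force: [-0.5, -1.7, 3.2]
finger_gap: 0.555
grip_force: 62.2
time_s: 19.2
tool_pos: [0.5436, 0.4567, 0.0698]
eef_rot: [0.0, 0.706, 0.708, 0.0]
ft_force: [-1.5, -1.6, 6.0]
finger_gap: 0.553
grip_force: 62.6
```

```bash
python3 -m inch '[[[0,0,0,0,0,0,-0.2],[0,0,0,0,0,0,0.4],[0,0,0,0,0,0,1],[0,0,0,0,0,0,1],[0,0,-10,0,0,0,1]]]' >/dev/null
python3 -m inch '[[[0,0,-30,0,0,0,1],[0,0,-70,0,0,0,1],[0,0,-100,0,0,0,1],[-25,-15,-105,0,0,0,1],[-60,-37,-105,0,0,0,1]]]'
python3 -m inch '[[[-35,-25,0,0,0,0,1],[-70,-50,0,0,0,0,1],[-105,-70,0,0,0,0,1],[-122,-80,0,0,0,0,1],[-122,-80,0,0,0,0,1]]]'
python3 to.py .427 .275 .065 90
python3 - <<'E'
from rig import *
import cv2
r=read_camera("side");c=r["color"][150:300,80:260,::-1]
cv2.imwrite("pics/a4.png",cv2.resize(c,(540,450)))
E
```

```text
time_s: 20.2
tool_pos: [0.5069, 0.3982, 0.1865]
eef_rot: [-0.0, 0.706, 0.708, 0.002]
ft_force: [0.3, 0.2, -0.0]
finger_gap: 0.998
grip_force: 0.0
time_s: 20.7
tool_pos: [0.4258, 0.2715, 0.1848]
eef_rot: [0.001, 0.707, 0.707, -0.001]
ft_force: [-0.4, 0.4, 0.2]
finger_gap: 0.997
grip_force: 0.0
t 20.7 p [0.4258 0.2715 0.1848] yaw 90.1 zt [ 0.    -0.003 -1.   ] q [-0.11  0.56 -0.82  2.13  0.64  0.71 -1.35] F [-0.4  0.4  0.2] gap 0.997 grip 0.0
shift [  3.8   1.1 119.8] turn [0.02 0.16 0.06]
```

View pics/a4.png

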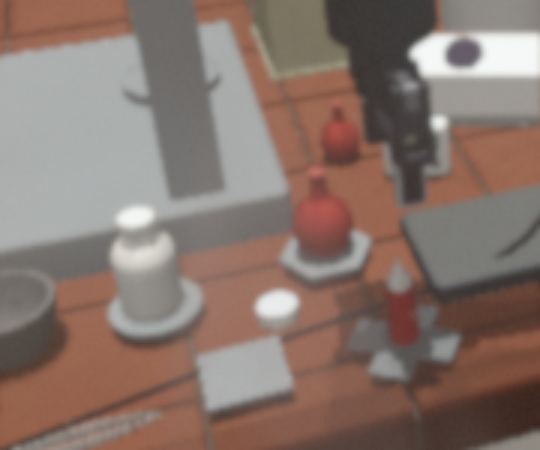

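The bottle stands upright on the round stand at (150,265), the bulb is on the hexagon and the square is free. I'll pick up the dropper.

```bash
python3 -m inch '[[[2,1,40,0,0,0,1],[2,1,80,0,0,0,1],[2,1,105,0,0,0,1],[2,1,118,0,0,0,1],[2,1,118,0,0,0,1]]]' 
python3 -m inch '[[[0,0,0,0,0,0,0],[0,0,0,0,0,0,-0.5],[0,0,0,0,0,0,-1],[0,0,0,0,0,0,-1],[0,0,0,0,0,0,-1]]]'
python3 -m inch '[[[0,0,-8,0,0,0,-1],[0,0,-25,0,0,0,-1],[0,0,-50,0,0,0,-1],[10,0,-65,0,0,0,-1],[30,2,-70,0,0,0,-1]]]' 
python3 to.py .4356 .4007 .13 90
```

```text
time_s: 21.25
tool_pos: [0.4278, 0.2777, 0.0647]
eef_rot: [-0.0, 0.706, 0.708, -0.001]
ft_force: [0.4, -0.0, 0.9]
finger_gap: 1.0
grip_force: 0.0
time_s: 21.75
tool_pos: [0.4282, 0.2765, 0.067]
eef_rot: [0.0, 0.706, 0.708, 0.001]
ft_force: [-0.9, -0.9, 6.1]
finger_gap: 0.256
grip_force: 58.3
time_s: 22.25
tool_pos: [0.4303, 0.3053, 0.1382]
eef_rot: [0.001, 0.707, 0.707, 0.0]
ft_force: [0.4, -0.0, -0.6]
finger_gap: 0.257
grip_force: 58.8
t 22.25 p [0.4303 0.3053 0.1382] yaw 90.0 zt [ 0.001 -0.    -1.   ] q [-0.22  0.64 -0.74  2.12  0.73  0.65 -1.47] F [ 0.4 -0.  -0.6] gap 0.257 grip 58.78700413915794
shift [95.4  5.2  8.1] turn [0.08 0.03 0.  ]
```

```bash
python3 -m inch '[[[30,2,0,0,0,0,-1],[60,4,0,0,0,0,-1],[85,5,0,0,0,0,-1],[97,5,0,0,0,0,-1],[97,5,0,0,0,0,-1]]]'
python3 -m inch '[[[0,0,20,0,0,0,-1],[0,0,45,0,0,0,-1],[0,0,62,0,0,0,-1],[0,0,66,0,0,0,-1],[0,0,66,0,0,0,-1]]]'
python3 to.py .4356 .4022 .0675 90
```

```text
time_s: 22.75
tool_pos: [0.4342, 0.4047, 0.1365]
eef_rot: [-0.0, 0.706, 0.708, 0.0]
ft_force: [0.7, 0.0, -0.6]
finger_gap: 0.257
grip_force: 58.8
time_s: 23.25
tool_pos: [0.4345, 0.4026, 0.0699]
eef_rot: [0.0, 0.706, 0.708, -0.001]
ft_force: [0.3, 0.8, 0.1]
finger_gap: 0.255
grip_force: 58.8
t 23.25 p [0.4345 0.4026 0.0699] yaw 90.1 zt [-0.001 -0.001 -1.   ] q [-0.42  0.78 -0.64  2.01  0.81  0.62 -1.62] F [0.3 0.8 0.1] gap 0.255 grip 58.81080655090045
shift [-0.4  1.1  2.4] turn [-0.05  0.07  0.11]
```

```bash
python3 -m inch '[[[0,1,1,0,0,0,-1],[0,1,2,0,0,0,-1],[0,1,2,0,0,0,-1]]]'
python3 -m inch '[[[0,0,1,0,0,0,-1],[0,0,1,0,0,0,-1]]]'
```

```text
time_s: 23.55
tool_pos: [0.436, 0.4035, 0.0688]
eef_rot: [0.0, 0.706, 0.708, 0.0]
ft_force: [0.9, 0.1, 0.1]
finger_gap: 0.254
grip_force: 58.8
time_s: 23.75
tool_pos: [0.4357, 0.4034, 0.0673]
eef_rot: [0.0, 0.706, 0.708, 0.0]
ft_force: [-0.3, 0.1, -0.7]
finger_gap: 0.25
grip_force: 58.8
```

```bash
python3 -m inch '[[[-1,0,0.7,0,0,0,-1],[-1,0,0.7,0,0,0,-1]]]'
python3 -m inch '[[[0,0,0.5,0,0,0,-1],[0,0,0.5,0,0,0,-1]]]'
```

```text
time_s: 23.95
tool_pos: [0.4357, 0.4031, 0.067]
eef_rot: [-0.0, 0.706, 0.708, 0.001]
ft_force: [-0.3, 1.4, 4.1]
finger_gap: 0.256
grip_force: 59.4
time_s: 24.15
tool_pos: [0.4357, 0.4032, 0.067]
eef_rot: [-0.0, 0.706, 0.708, 0.001]
ft_force: [-1.3, -1.0, 10.5]
finger_gap: 0.255
grip_force: 60.0
```

```bash
python3 -m inch '[[[0,0,-0.7,0,0,0,-1],[0,0,-0.7,0,0,0,-0.3],[0,0,-0.7,0,0,0,0.3],[0,0,-0.7,0,0,0,0.6],[0,0,-10,0,0,0,1]]]' 
python3 -m inch '[[[0,0,-35,0,0,0,1],[0,0,-80,0,0,0,1],[0,0,-125,0,0,0,1],[0,0,-170,0,0,0,1],[-20,-10,-210,0,0,0,1]]]'
python3 -m inch '[[[-40,-10,-20,0,0,0,1],[-80,-35,-40,0,0,0,1],[-120,-60,-60,0,0,0,1],[-160,-90,-70,0,0,0,1],[-200,-110,-70,0,0,0,1]]]'
python3 -m inch '[[[-40,0,0,0,0,0,1],[-80,10,0,0,0,0,1],[-120,15,0,0,0,0,1],[-120,15,0,0,0,0,1]]]'
python3 to.py
python3 - <<'E'
from rig import *
from h import *
r=read_camera("top");c=r["color"];P=cloud(r);z=P[...,2]
s=read_camera("side")["color"]
cv2.imwrite("pics/a5.png",cv2.hconcat([cv2.resize(c[125:280,70:275,::-1],(430,325)),cv2.resize(s[160:290,80:226,::-1],(365,325))]))
for n,(x,y) in dict(bottle=(.543,.4565),bulb=(.5675,.3073),dropper=(.4356,.4007)).items():
    k=(np.hypot(P[...,0]-x,P[...,1]-y)<.045)&(z>.03)
    for a,b in((.05,.07),(.07,.085),(.085,.12)):
        q=P[k&(z>a)&(z<=b)]
        if len(q)>2: print(n,a,len(q),"off mm",np.round(np.array(cv2.minEnclosingCircle((q[:,:2]*1000).astype(np.float32))[0])-[x*1000,y*1000],1),"top",q[:,2].max().round(3))
E
```

```text
time_s: 24.65
tool_pos: [0.4353, 0.4018, 0.0753]
eef_rot: [0.0, 0.706, 0.708, -0.001]
ft_force: [0.1, -0.2, -0.4]
finger_gap: 0.847
grip_force: 0.0
time_s: 25.15
tool_pos: [0.4259, 0.3842, 0.289]
eef_rot: [-0.001, 0.706, 0.708, 0.001]
ft_force: [1.2, 0.6, 0.5]
finger_gap: 1.001
grip_force: 0.0
time_s: 25.65
tool_pos: [0.3145, 0.1818, 0.3567]
eef_rot: [0.0, 0.706, 0.708, 0.0]
ft_force: [1.0, -1.3, 0.5]
finger_gap: 0.998
grip_force: 0.0
time_s: 26.05
tool_pos: [0.331, 0.0581, 0.3561]
eef_rot: [0.001, 0.709, 0.706, -0.001]
ft_force: [-0.8, 0.2, 0.4]
finger_gap: 0.999
grip_force: 0.0
t 26.05 p [0.331  0.0581 0.3561] yaw 89.7 zt [-0.    -0.002 -1.   ] q [ 0.65  0.02 -0.98  2.22  0.03  0.91 -0.35] F [-0.8  0.2  0.4] gap 0.999 grip 0.0
bottle 0.05 41 off mm [0.5 0.2] top 0.07
bottle 0.07 141 off mm [0.1 0.8] top 0.085
bottle 0.085 136 off mm [0.8 0.1] top 0.11
bulb 0.05 207 off mm [-0.1 -0. ] top 0.07
bulb 0.07 44 off mm [-0.3  2.7] top 0.083
bulb 0.085 29 off mm [0.1 0.7] top 0.101
dropper 0.05 29 off mm [-0.1 -1.7] top 0.069
dropper 0.07 39 off mm [-2.1 -1.8] top 0.085
dropper 0.085 8 off mm [-1.3 -0.9] top 0.095
```

View pics/a5.png

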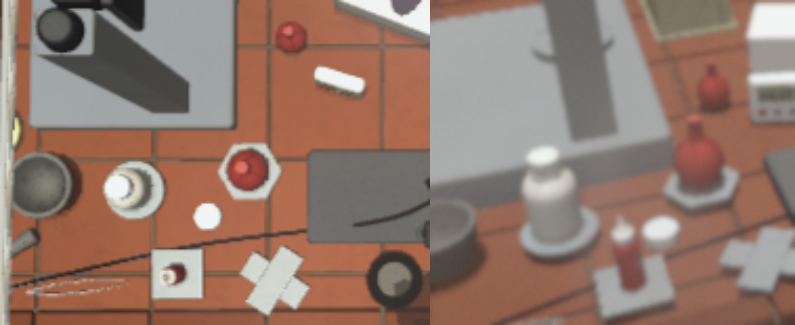

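All three are upright on their own stands and within about 2 mm of centre: bottle at (135,187), bulb at (248,168), dropper at (175,274). The gripper is clear of everything, so I'm handing in.

```bash
python3 -c "
from rig import *
print(finish_job())"
```

```text
the job is handed in; nothing more can be done
None
```

The job is handed in: at the last look the sample bottle was upright on the round stand, the pipette bulb on the six-sided one and the dropper bottle on the square one, each within about 2 mm of the middle; it took about 26 s of the 98 s, and I kept clear of the black dish, petri dish and beaker but did not re-measure them.

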